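Feed loose screw caps into the capping machine

TASK

With the fingertips, gently sweep the three red screw caps one at a time across the capping machine's steel loading deck and through the gate into its slot, until they lie in single file with the first one up against the blue end stop and the last one wholly past the gate. Only push the caps, never pinch or lift them, and leave the blue cap and everything else around where it is.

Things in the scene. Friction and masses are not known exactly. Their poses are not given: they have to be found in the camera images.
- gate (a point): point in the middle of the 36 mm wide gate, on the steel deck's surface, 40 mm above the bench. The machine is fixed. +x points through the gate along the slot, +y to the left of that, +z up; all positions (x, y) on the machine below are in mm in this frame. Two straight white guide rails converge from (-80, +-98) to the gate's sides (0, +-18)
- deck (a point): centre of the flat stainless loading deck's surface, at (-95, 0); axes as gate. The deck reaches from x = -188 to 0 and y = -96 to +96. Its rim, the guides and the slot's rails are only 8 mm high and open above: shut fingertips held 10 to 13 mm over the deck pass above them and still push a cap
- stop (a point): foot of the face of the blue end stop (14 mm high), on the slot's floor and centre line at (110, 0); axes as gate. The slot is level with the deck, 36 mm wide and 110 mm long, from the gate to this face. Black clamp knobs up to 13 mm high stand outside it at (30, +-50) and (85, +-50), and at (-22, +-56); a black sensor 20 mm high at (94, -74)
- head (a point): underside of the capping head's chuck, 160 mm above the bench over the bottle nest at (300, 65), to be kept clear of; axes as gate. The head (up to 262 mm above the bench) hangs on an arm from a column of the same height at (220, -40)
- red_cap_1: red flat-topped ribbed round screw cap, closed end up, 32 mm diameter and 20 mm high, 8 to 17 g, lying loose on the loading deck; damaged if squeezed or pressed with over 30 N (sliding one takes well under 1 N); origin at the centre of its underside
- red_cap_2: red flat-topped ribbed round screw cap, closed end up, 32 mm diameter and 20 mm high, 8 to 17 g, lying loose on the loading deck; damaged if squeezed or pressed with over 30 N (sliding one takes well under 1 N); origin at the centre of its underside
- red_cap_3: red flat-topped ribbed round screw cap, closed end up, 32 mm diameter and 20 mm high, 8 to 17 g, lying loose on the loading deck; damaged if squeezed or pressed with over 30 N (sliding one takes well under 1 N); origin at the centre of its underside
- blue_cap: blue flat-topped ribbed round screw cap, closed end up, 32 mm diameter and 20 mm high, 8 to 17 g, lying loose on the loading deck; damaged if squeezed or pressed with over 30 N (sliding one takes well under 1 N); origin at the centre of its underside. It belongs to another batch and stays where it lies
- open_bottle: clear 54 mm wide, 100 mm high bottle without cap, blue ring at the neck, standing in the machine's nest under the capping head; origin under its centre; not to be moved
- capped_bottle_1: clear bottle with a red cap, 54 mm wide, 106 mm high, standing on the bench beyond the machine; origin under its centre; not to be moved
- capped_bottle_2: another such bottle; not to be moved
- pipette: white pipette with blue plunger, 237 mm long, 24 mm high, lying along its x on the bench between robot and machine; origin on the bench under its middle; not to be moved
- parts_tray: white open tray, 150 x 200 x 45 mm high, on the bench on the loading side of the machine; origin under its centre; not to be moved
- tip_box: pipette-tip box, clear with blue top, 120 x 80 x 61 mm high, on the bench behind the deck; origin under its centre; not to be moved
- marker: black marker pen with red cap, 125 mm long, 18 mm high, lying along its x on the bench; origin under its middle; not to be moved

How it is judged:
On the way, in this order (a step that is already met when the one before it is completed fails the run):
1. one red cap has passed wholly through the gate while the other two are still before it (((x of red_cap_1 in the frame of gate between 0.016 and 0.112 m and y of red_cap_1 in the frame of gate between -0.008 and 0.008 m and x of each of red_cap_2, red_cap_3 in the frame of gate below 0 m) or (x of red_cap_2 in the frame of gate between 0.016 and 0.112 m and y of red_cap_2 in the frame of gate between -0.008 and 0.008 m and x of each of red_cap_1, red_cap_3 in the frame of gate below 0 m) or (x of red_cap_3 in the frame of gate between 0.016 and 0.112 m and y of red_cap_3 in the frame of gate between -0.008 and 0.008 m and x of each of red_cap_1, red_cap_2 in the frame of gate below 0 m))), for 0.2 s.
2. a second red cap has passed wholly through while the third is still before the gate (((x of red_cap_2 in the frame of gate between 0.016 and 0.112 m and y of red_cap_2 in the frame of gate between -0.008 and 0.008 m and x of red_cap_3 in the frame of gate between 0.016 and 0.112 m and y of red_cap_3 in the frame of gate between -0.008 and 0.008 m and x of red_cap_1 in the frame of gate below 0 m) or (x of red_cap_1 in the frame of gate between 0.016 and 0.112 m and y of red_cap_1 in the frame of gate between -0.008 and 0.008 m and x of red_cap_3 in the frame of gate between 0.016 and 0.112 m and y of red_cap_3 in the frame of gate between -0.008 and 0.008 m and x of red_cap_2 in the frame of gate below 0 m) or (x of red_cap_1 in the frame of gate between 0.016 and 0.112 m and y of red_cap_1 in the frame of gate between -0.008 and 0.008 m and x of red_cap_2 in the frame of gate between 0.016 and 0.112 m and y of red_cap_2 in the frame of gate between -0.008 and 0.008 m and x of red_cap_3 in the frame of gate below 0 m))), for 0.2 s.
3. all three red caps are through the gate (x of red_cap_1 in the frame of gate between 0.016 and 0.112 m and y of red_cap_1 in the frame of gate between -0.008 and 0.008 m and x of red_cap_2 in the frame of gate between 0.016 and 0.112 m and y of red_cap_2 in the frame of gate between -0.008 and 0.008 m and x of red_cap_3 in the frame of gate between 0.016 and 0.112 m and y of red_cap_3 in the frame of gate between -0.008 and 0.008 m), for 0.2 s.
At the end, for the whole second after the job is handed in: All three red caps lie flat and at rest in the slot in single file, each with its whole body past the gate (centre at least 18 mm beyond it), the first within 10 mm of the end stop; the blue cap is within 20 mm of where it was (x of red_cap_1 in the frame of gate between 0.018 and 0.112 m and y of red_cap_1 in the frame of gate between -0.008 and 0.008 m and z of red_cap_1 in the frame of gate between -0.003 and 0.003 m and angle between each of red_cap_1, red_cap_2, red_cap_3's own z axis and vertical below 0.15 rad and linear speed of each of red_cap_1, red_cap_2, red_cap_3 below 0.01 m/s and x of red_cap_2 in the frame of gate between 0.018 and 0.112 m and y of red_cap_2 in the frame of gate between -0.008 and 0.008 m and z of red_cap_2 in the frame of gate between -0.003 and 0.003 m and x of red_cap_3 in the frame of gate between 0.018 and 0.112 m and y of red_cap_3 in the frame of gate between -0.008 and 0.008 m and z of red_cap_3 in the frame of gate between -0.003 and 0.003 m and x of any of red_cap_1, red_cap_2, red_cap_3 in the frame of gate above 0.084 m and distance of blue_cap from where it was at the start of the episode below 0.02 m); the robot touches nothing.
It fails at once if a cap is lifted off the deck or carried (more than 6 mm up) (z of any of red_cap_1, red_cap_2, red_cap_3, blue_cap in the frame of gate above 0.006 m).
It fails at once if a cap is pinched between the fingers or pressed harder than 30 N (contact force between the fingers and red_cap_1 above 30 N or contact force between the fingers and red_cap_2 above 30 N or contact force between the fingers and red_cap_3 above 30 N or contact force between the fingers and blue_cap above 30 N).
It fails at once if the blue cap is shoved more than 20 mm from its place (distance of blue_cap from where it was at the start of the episode above 0.02 m).
It fails at once if a bottle, the pipette, the tray, the tip box or the marker is pushed out of its place (20 mm for the open bottle, 30 mm for the others) or a bottle is tipped (distance of open_bottle from where it was at the start of the episode above 0.02 m or distance of any of capped_bottle_1, capped_bottle_2, pipette, parts_tray, tip_box, marker from where it was at the start of the episode above 0.03 m or angle between any of open_bottle, capped_bottle_1, capped_bottle_2's own z axis and vertical above 0.35 rad).
It also fails if it takes over 61 s, if anything falls off the work surface, if the arm or the gripper's body presses on something with over 40 N, if the wrist force passes 120 N, or if a joint passes its speed limit or range.

ROBOT

A 7-joint arm with a two-finger parallel gripper is mounted at the origin on the work surface. World frame = base frame: x ahead of the robot, y to its left, z up, the work surface at z = 0. Lengths are in m, angles in rad, forces in N, time in s.
With the tool pointing down it reaches from about 0.4 to 0.85 m from the base axis. Payload 10.4 kg.
Tool frame: the origin (TCP) lies between the finger pads; the fingertips stand 14 mm ahead of it and the grasp point (between the pads) lies 5 mm behind it; z points along the fingers, y is the line along which they close (so a half turn about z gives the same grasp; the last joint's range is limited). The gripper opens to 85 mm and grips with 20 to 120 N. Pads are 22 mm wide; open, the fingers measure 114 mm over their backs; the gripper's body (76 mm by 85 mm) begins 54 mm behind the grasp point. The pads swing forward as they close: fully open they stand 13 mm farther back than shut.
Start: joints at [1.102, 0.332, -0.065, 1.46, 0.022, 1.35, -0.088], TCP at [0.27, -0.564, 0.245] pointing down, gripper open.
Joint ranges: [-2.6, 2.6], [-0.5, 2.12], [-1.47, 1.34], [0.16, 2.42], [-1.27, 4.41], [0.06, 2.06], [-2.6, 2.6]. Speed limits (rad/s): [2.22, 2.22, 2.79, 2.79, 3.14, 3.14, 3.14].

INTERFACE

Orientations are given as a rotation vector (axis times angle).
In Python, from station import bot gives the robot as it stands.
- The arm moves only by the shell command python3 -m inch 'ROWS' [FORCE]. ROWS is JSON, a list of rows, each an object with "slide": the shift along the world's x, y, z in mm, a list of three; "rotation": the turn, a rotation vector about the world's x, y, z in degrees, a list of three; "gripper": the finger opening in mm, from 0 to 85.4. In form: [{"slide": [x, y, z], "rotation": [rx, ry, rz], "gripper": gripper}, ...]. A call has 1 to 12 rows; each row is the pose to reach, as a shift and turn from the pose commanded when the call began; what a row does not reach only later rows make up. A row lasts 1/10 s, in which the tool goes at most 50 mm and 8.59 degrees, less where a joint would pass 70% of its speed; a pose out of reach is approached as far as the arm can. A call with a gripper value outside its range is refused whole. The fingers move at their own pace and stop on an object; FORCE is the grip in N (left out, the last holds). Time passes only in rows, so rows that repeat a pose let the fingers close. It gives the time, the measured TCP pose, the force, the opening and the grip force at its end, in the units of the state.
- bot.state(): the state, without advancing time (a new reading comes with each control period).
- bot.get_image(name): name is "scene" or "top" or "wrist"; returns the picture (400x640x3 uint8, blue, green, red); there is no depth.
- bot.camera_model(name): a dict with "mtx" (3x3 intrinsics, pixels), "R" (3x3) and "t" (3): a world point X has camera coordinates R X + t; the wrist camera has in their place "tool_from_camera" (4x4, takes a point from camera to tool coordinates, whose origin is the TCP and whose axes are the flange's). Camera axes: x right, y down, z forward; pixel columns grow to the right and rows downward; lengths in m; the calibration is good to about 2 mm. A picture is of the moment at which its call begins: read the wrist's pose just before it. camera_model takes no time and is no camera call.
- bot.hand_in(): hands the job in; it is judged then, once.
The state is a dict: "time_s": time; "joint_pos": joint angles; "dq": joint speeds; "tau": joint torques, N m; "tcp_pos": TCP position; "tcp_rot": TCP orientation; "contact_force": force on the tool from outside, world axes, zero at the start; "wrist_torque": the same for the moment, N m; "width": opening from 0.0 (shut) to 1.0 (fully open); "finger_force": force on a finger pad.
Only numpy, scipy, OpenCV 4.12 (cv2) and the standard library are available. Lean on these libraries where they do the work, as an engineer would, in place of code of your own. Each camera call takes 0.05 s, during which the arm holds its last target. There are 200 camera calls.

## Working session

There is one attempt and no reset: what is moved stays moved. The work goes in short steps, Python scripts to look and compute and a shell command to move; the robot and the scene stay as the last step left them, time stands still between calls to the robot, and variables do not carry over. Pictures are saved under pics/ and viewed, at most 10 in all, crops included, and the job is handed in when it is done.

```bash
mkdir -p pics; python3 - <<'E'
from station import bot
import cv2
s=bot.state();print(s)
for n in("top","scene"):
    i=bot.get_image(n);cv2.imwrite(f"pics/{n}0.png",i)
    print(n,bot.camera_model(n))
E
```

```text
{'time_s': 0.0, 'joint_pos': array([ 1.10240297,  0.33289291, -0.06471415,  1.46092887,  0.02160925,
        1.34991321, -0.08851004]), 'dq': array([-0.00025535, -0.00016199,  0.00037109,  0.00058499, -0.00062338,
        0.00157204, -0.00125093]), 'tau': array([-4.20965098e-04, -6.25444436e+01,  4.85468970e-02, -3.91595578e+01,
        1.61043461e-02,  9.98059666e-03,  1.03386628e-05]), 'tcp_pos': array([ 0.26933121, -0.56359714,  0.24450877]), 'tcp_rot': array([-3.06250573e+00, -6.94198539e-01,  6.10525466e-04]), 'contact_force': array([ 0.01995677,  0.06374931, -0.27486217]), 'wrist_torque': array([-0.0071416 ,  0.02432689, -0.02945709]), 'finger_force': 0.0, 'width': 0.9995926950833661}
top {'mtx': array([[422.13741843,   0.        , 316.34530553],
       [  0.        , 422.13741843, 199.59859974],
       [  0.        ,   0.        ,   1.        ]]), 'R': array([[-0.0112186 , -0.99989829, -0.00880646],
       [-0.98040205,  0.01273135, -0.19659535],
       [ 0.19668747,  0.00642834, -0.98044516]]), 't': array([0.08928642, 0.57060283, 1.25089508])}
scene {'mtx': array([[468.87852221,   0.        , 317.72381714],
       [  0.        , 468.87852221, 199.30291915],
       [  0.        ,   0.        ,   1.        ]]), 'R': array([[ 0.89615527,  0.44373273, -0.00264536],
       [ 0.29150616, -0.59319478, -0.75042929],
       [-0.33455925,  0.67173002, -0.66094545]]), 't': array([-0.56244705, -0.02499736,  1.36441519])}
```

View pics/top0.png

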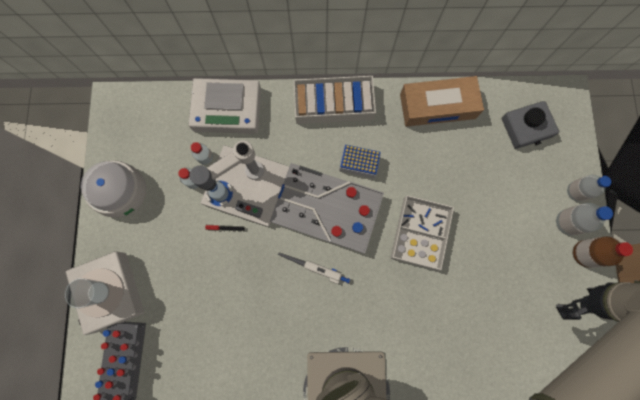

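View pics/scene0.png

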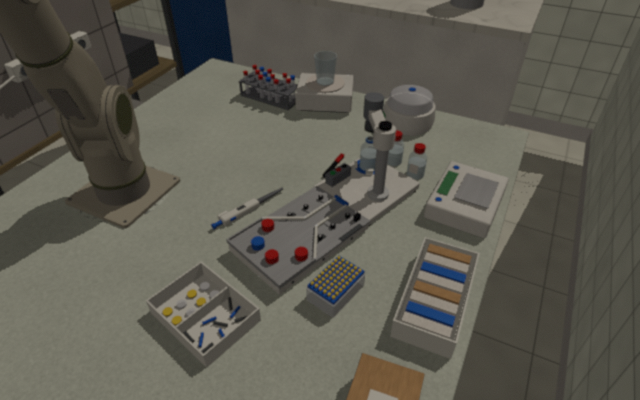

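```bash
cat > u.py <<'E'
import numpy as np,cv2
from station import bot
def ray(n,px,z):
    m=bot.camera_model(n);d=m["R"].T@np.linalg.solve(m["mtx"],[*px,1.]);c=-m["R"].T@m["t"]
    return c+d*(z-c[2])/d[2]
def proj(n,X):
    m=bot.camera_model(n);p=m["mtx"]@(m["R"]@np.asarray(X,float)+m["t"]);return p[:2]/p[2]
def blobs(i,col,amin=25):
    h=cv2.cvtColor(i,cv2.COLOR_BGR2HSV)
    k=(((h[...,0]<9)|(h[...,0]>171)) if col=="r" else ((h[...,0]>100)&(h[...,0]<130)))&(h[...,1]>130)&(h[...,2]>60)
    n,l,s,c=cv2.connectedComponentsWithStats(k.astype(np.uint8))
    return [(c[j].round(1),s[j,4]) for j in range(1,n) if s[j,4]>amin]
E
python3 - <<'E'
from u import *
for n,b in(("top",(190,135,400,260)),("scene",(220,170,430,290))):
    i=cv2.imread(f"pics/{n}0.png")
    for c in "rb":
        for p,a in blobs(i,c):
            if b[0]<p[0]<b[2] and b[1]<p[1]<b[3]: print(n,c,p,a,ray(n,p,.057).round(4))
    x0,y0,x1,y1=(270,155,390,255) if n=="top" else (220,180,420,290)
    f=6 if n=="top" else 4
    cv2.imwrite(f"pics/{n}0c.png",cv2.convertScaleAbs(cv2.resize(i[y0:y1,x0:x1],None,fx=f,fy=f,interpolation=cv2.INTER_CUBIC),alpha=1.5))
E
```

```text
top r [195.7 147.3] 78 [0.7466 0.4648 0.057 ]
top r [350.8 191.8] 74 [ 0.595 -0.025  0.057]
top r [363.8 210.2] 78 [ 0.5365 -0.0634  0.057 ]
top r [212.6 227.4] 51 [0.4889 0.4013 0.057 ]
top r [336.4 230.7] 80 [0.474  0.0223 0.057 ]
top b [357.3 227.1] 72 [ 0.4843 -0.0418  0.057 ]
scene r [267.2 224.5] 130 [0.4791 0.0146 0.057 ]
scene r [300.8 253.3] 150 [ 0.6    -0.0336  0.057 ]
scene r [271.  255.8] 150 [ 0.5411 -0.0714  0.057 ]
scene b [340.3 200.1] 42 [0.6056 0.1798 0.057 ]
scene b [257.5 241.4] 103 [ 0.4881 -0.0458  0.057 ]
```

View pics/top0c.png

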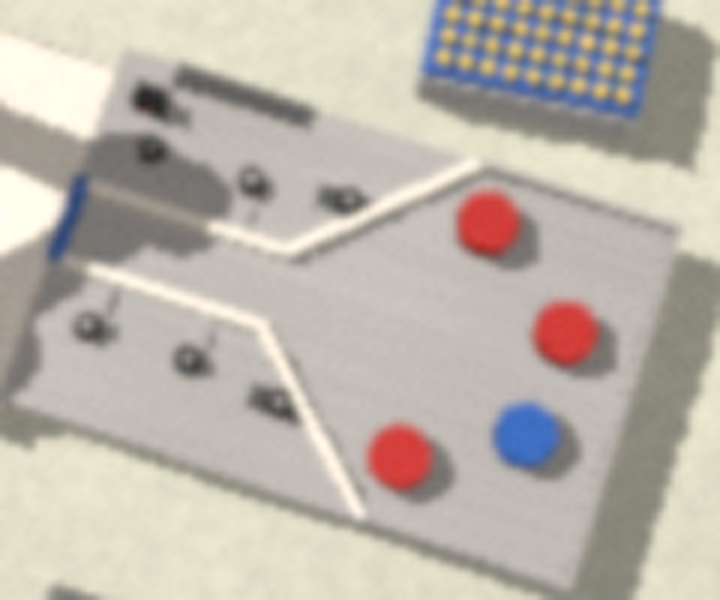

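View pics/scene0c.png

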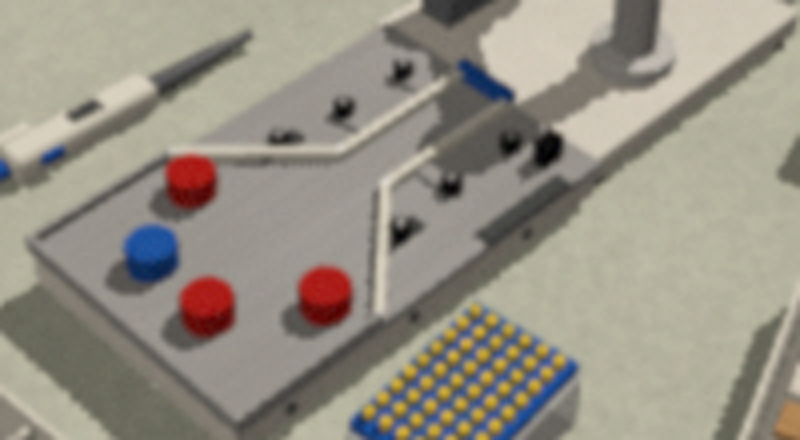

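```bash
python3 - <<'E'
from u import *
from scipy.optimize import least_squares as ls
P={"top":(6,(270,155),[((290,254),(0,-18)),((263,318),(0,18)),((480,162),(-80,-98)),((360,517),(-80,98)),((678,230),(-188,-96)),((575,590),(-188,96))]),
"scene":(4,(220,180),[((381,187),(0,-18)),((342,153),(0,18)),((378,316),(-80,-98)),((168,150),(-80,98)),((238,432),(-188,-96)),((33,240),(-188,96))])}
def fit(names):
    A=[];B=[]
    for n in names:
        f,o,L=P[n]
        for c,g in L:
            A.append(ray(n,(np.array(c)+.5)/f-.5+o,.048)[:2]);B.append(np.array(g)/1000)
    A=np.array(A);B=np.array(B)
    F=lambda q:(B@np.array([[np.cos(q[2]),np.sin(q[2])],[-np.sin(q[2]),np.cos(q[2])]])+q[:2]-A).ravel()
    r=ls(F,[.55,.15,1.3]);print(names,r.x.round(4),(r.fun.reshape(-1,2)*1000).round(1).tolist());return r.x
fit(["top"]);fit(["scene"]);q=fit(["top","scene"])
c,s=np.cos(q[2]),np.sin(q[2])
for a,b in(((350.8,191.8),(300.8,253.3)),((363.8,210.2),(271,255.8)),((336.4,230.7),(267.2,224.5)),((357.3,227.1),(257.5,241.4))):
    M=[];v=[]
    t=[]
    for n,p,z in(("top",a,.058),("scene",b,.052)): t.append(ray(n,p,z)[:2])
    m=np.mean(t,0);d=m-q[:2];print(np.round(t,4).tolist(),m.round(4),"gate mm",(np.array([c*d[0]+s*d[1],-s*d[0]+c*d[1]])*1000).round(1))
E
```

```text
['top'] [0.5636 0.0843 1.2308] [[-1.4, 0.8], [-1.6, -1.6], [-0.6, -1.1], [0.0, -1.9], [-0.7, -0.2], [4.2, 3.9]]
['scene'] [0.5677 0.0782 1.2314] [[-0.6, 2.7], [1.9, -2.0], [1.6, -2.3], [1.8, -3.8], [-4.8, 6.8], [0.1, -1.2]]
['top', 'scene'] [0.5657 0.0812 1.2311] [[0.7, -2.2], [0.4, -4.6], [1.5, -4.1], [2.1, -4.9], [1.5, -3.2], [6.3, 0.8], [-2.7, 5.7], [-0.2, 1.0], [-0.5, 0.7], [-0.2, -0.8], [-7.0, 9.8], [-2.0, 1.8]]
[[0.5948, -0.0249], [0.5978, -0.0297]] [ 0.5963 -0.0273] gate mm [-92.1 -65. ]
[[0.5363, -0.0633], [0.5385, -0.0677]] [ 0.5374 -0.0655] gate mm [-147.8  -22.2]
[[0.4739, 0.0223], [0.4761, 0.0189]] [0.475  0.0206] gate mm [-87.4  65.2]
[[0.4842, -0.0417], [0.4852, -0.0419]] [ 0.4847 -0.0418] gate mm [-143.    35.3]
```

```bash
python3 -m inch '[{"slide":[265,556,55],"rotation":[0,0,45],"gripper":16},{"slide":[265,556,55],"rotation":[0,0,45],"gripper":16},{"slide":[265,556,55],"rotation":[0,0,45],"gripper":16},{"slide":[265,556,55],"rotation":[0,0,45],"gripper":16},{"slide":[265,556,55],"rotation":[0,0,45],"gripper":16},{"slide":[265,556,55],"rotation":[0,0,45],"gripper":16},{"slide":[265,556,55],"rotation":[0,0,45],"gripper":16},{"slide":[265,556,55],"rotation":[0,0,45],"gripper":16},{"slide":[265,556,55],"rotation":[0,0,45],"gripper":16},{"slide":[265,556,55],"rotation":[0,0,45],"gripper":16},{"slide":[265,556,55],"rotation":[0,0,45],"gripper":16},{"slide":[265,556,55],"rotation":[0,0,45],"gripper":16}]' 20
python3 -m inch '[{"slide":[40,80,0],"rotation":[0,0,0],"gripper":16},{"slide":[0,0,0],"rotation":[0,0,0],"gripper":16}]' >/dev/null; python3 - <<'E'
from u import *
s=bot.state();print(s["time_s"],s["tcp_pos"],s["tcp_rot"],s["width"]);i=bot.get_image("wrist");cv2.imwrite("pics/w1.png",i)
print(bot.camera_model("wrist"))
E
```

```text
time_s: 1.3
tcp_pos: [0.5269, -0.0226, 0.2988]
tcp_rot: [2.565, 1.813, -0.0]
contact_force: [0.3, -1.0, 0.0]
width: 0.186
finger_force: 0.0
1.5 [ 0.52893217 -0.00739463  0.29617103] [-2.53526073 -1.8395821  -0.00481985] 0.18548911698377604
{'mtx': array([[280.41100905,   0.        , 321.53878809],
       [  0.        , 280.41100905, 198.85572917],
       [  0.        ,   0.        ,   1.        ]]), 'tool_from_camera': array([[ 5.28186682e-04, -9.63245793e-01, -2.68621039e-01,
         6.90171853e-02],
       [ 9.99999749e-01,  3.82064814e-04,  5.96246018e-04,
        -2.14532480e-04],
       [-4.71700822e-04, -2.68621286e-01,  9.63245754e-01,
        -1.28256641e-01],
       [ 0.00000000e+00,  0.00000000e+00,  0.00000000e+00,
         1.00000000e+00]])}
```

View pics/w1.png

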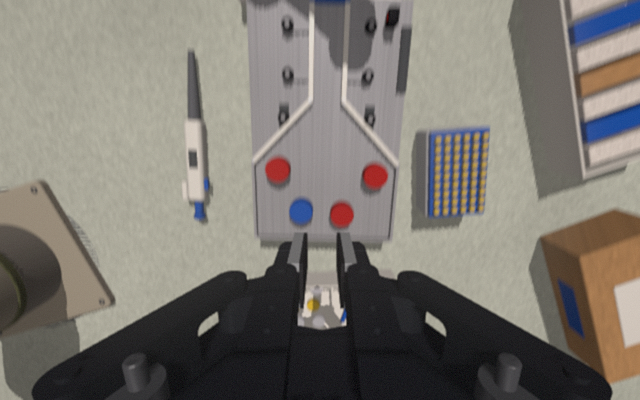

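```bash
python3 -m inch '[{"slide":[0,0,0],"rotation":[0,0,0],"gripper":16},{"slide":[0,0,0],"rotation":[0,0,0],"gripper":16}]'; cat >> u.py <<'E'
from scipy.spatial.transform import Rotation as Ro
def wray(s,px,z):
    m=bot.camera_model("wrist");T=np.eye(4);T[:3,:3]=Ro.from_rotvec(s["tcp_rot"]).as_matrix();T[:3,3]=s["tcp_pos"]
    C=T@m["tool_from_camera"];d=C[:3,:3]@np.linalg.solve(m["mtx"],[*px,1.]);c=C[:3,3]
    return c+d*(z-c[2])/d[2]
E
python3 - <<'E'
from u import *
s=bot.state();i=bot.get_image("wrist");print(s["tcp_pos"],s["tcp_rot"],abs(s["dq"]).max());cv2.imwrite("pics/w2.png",i)
for c in "rb":
    for p,a in blobs(i,c): print(c,p,a,wray(s,p,.056).round(4))
cv2.imwrite("pics/w2c.png",cv2.convertScaleAbs(cv2.resize(i[0:250,230:420],None,fx=2.4*1.66,fy=2.4,interpolation=cv2.INTER_CUBIC) if 0 else cv2.resize(i[80:250,230:420],None,fx=4,fy=3.5,interpolation=cv2.INTER_CUBIC),alpha=1.5))
E
```

```text
time_s: 1.75
tcp_pos: [0.5265, -0.0247, 0.2985]
tcp_rot: [-2.566, -1.813, 0.0]
contact_force: [0.1, 0.4, -0.5]
width: 0.181
finger_force: 0.0
[ 0.52651992 -0.02468312  0.29853577] [-2.56551820e+00 -1.81296577e+00  2.92967143e-04] 0.015423024501919545
r [273.2 153.2] 494 [0.4759 0.0227 0.056 ]
r [371.8 157.1] 499 [ 0.5965 -0.0253  0.056 ]
r [339.1 197.4] 455 [ 0.5384 -0.0632  0.056 ]
b [584.6   5.2] 379 [0.8777 0.0601 0.056 ]
b [612.   96.5] 1269 [ 0.9004 -0.0529  0.056 ]
b [469.2 109.1] 126 [ 0.7296 -0.0084  0.056 ]
b [429.2 156.3] 267 [ 0.6681 -0.0495  0.056 ]
b [474.5 118.8] 68 [ 0.7336 -0.0223  0.056 ]
b [473.8 128.6] 65 [ 0.7304 -0.034   0.056 ]
b [470.7 148.5] 212 [ 0.7216 -0.0577  0.056 ]
b [454.7 177.6] 514 [ 0.6937 -0.0888  0.056 ]
b [202.2 171.5] 39 [0.3773 0.0319 0.056 ]
b [476.  174.4] 29 [ 0.7215 -0.094   0.056 ]
b [298.1 194.9] 450 [ 0.4866 -0.0411  0.056 ]
b [195.8 198.6] 132 [0.3524 0.0008 0.056 ]
b [573.1 288.7] 549 [ 0.8257 -0.3162  0.056 ]
```

View pics/w2c.png

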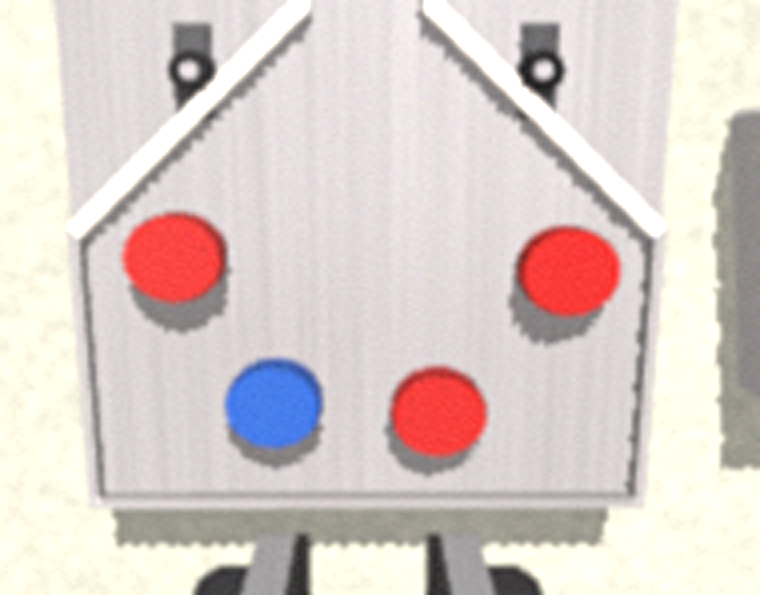

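```bash
python3 - <<'E'
from u import *
i=cv2.imread("pics/w2.png");s=dict(tcp_pos=np.array([0.52651992,-0.02468312,0.29853577]),tcp_rot=np.array([-2.56551820,-1.81296577,2.93e-4]))
# inner edges of white rails by row
g=i.min(2).astype(int)
th=1.2311
def gate(p,q): 
    d=p[:2]-q;c,sn=np.cos(th),np.sin(th);return (np.array([c*d[0]+sn*d[1],-sn*d[0]+c*d[1]])*1000).round(1)
q=np.array([.5646,.0830])
for r in list(range(20,140,5)):
    w=g[r];L=[c for c in range(245,322) if w[c]>185];R=[c for c in range(323,400) if w[c]>185]
    if L and R: print(r,max(L)+.5,min(R)-.5,gate(wray(s,(max(L)+.5,r),.048),q),gate(wray(s,(min(R)-.5,r),.048),q))
for n,p in dict(r2=(.4759,.0227),r1=(.5965,-.0253),r3=(.5384,-.0632),b=(.4866,-.0411)).items(): print(n,gate(np.array(p),q))
E
```

```text
45 305.5 336.5 [43.4 19.6] [ 43.4 -18.1]
50 305.5 336.5 [37.9 19.6] [ 37.9 -18.2]
55 305.5 336.5 [32.4 19.7] [ 32.4 -18.3]
60 306.5 336.5 [26.8 18.6] [ 26.8 -18.4]
65 306.5 335.5 [21.1 18.7] [ 21.1 -17.2]
70 306.5 335.5 [15.4 18.8] [ 15.4 -17.3]
75 306.5 335.5 [ 9.7 18.8] [  9.7 -17.4]
80 306.5 335.5 [ 3.9 18.9] [  3.9 -17.4]
85 303.5 338.5 [-1.9 22.8] [ -2.  -21.3]
90 299.5 343.5 [-7.8 28. ] [ -7.9 -27.7]
95 294.5 347.5 [-13.8  34.4] [-13.8 -32.9]
100 290.5 351.5 [-19.8  39.7] [-19.8 -38.2]
105 285.5 356.5 [-25.9  46.3] [-25.9 -44.8]
110 281.5 360.5 [-32.   51.7] [-32.  -50.1]
115 277.5 365.5 [-38.2  57.1] [-38.2 -56.8]
120 272.5 369.5 [-44.4  63.8] [-44.4 -62.3]
125 268.5 373.5 [-50.7  69.4] [-50.7 -67.8]
130 263.5 378.5 [-57.   76.2] [-57.  -74.7]
135 259.5 382.5 [-63.4  81.9] [-63.5 -80.3]
r2 [-86.4  63.5]
r1 [-91.5 -66.2]
r3 [-146.6  -24. ]
b [-143.    32.2]
```

```bash
cat >> u.py <<'E'
Q=np.array([.5643,.0843]);TH=1.2311
def toworld(g): c,s=np.cos(TH),np.sin(TH);return Q+np.array([c*g[0]-s*g[1],s*g[0]+c*g[1]])/1000
def togate(p): d=(np.asarray(p)[:2]-Q)*1000;c,s=np.cos(TH),np.sin(TH);return np.array([c*d[0]+s*d[1],-s*d[0]+c*d[1]])
def head(s):
    m=Ro.from_rotvec(s["tcp_rot"]).as_matrix()[:,0];return np.degrees(np.arctan2(m[1],m[0])-TH)
def plan(L):
    "L: (cap x, cap y, heading deg, standoff, tcp z)"
    s=bot.state();h=head(s);print("t",s["time_s"],"tcp gate",togate(s["tcp_pos"]).round(1),"z",s["tcp_pos"][2].round(4),"head",h.round(1),"F",s["contact_force"].round(1))
    for x,y,f,d,z in L:
        a=np.radians(f);w=toworld((x-d*np.cos(a),y-d*np.sin(a)));e=(np.array([*w,z])-s["tcp_pos"])*1000
        print((x,y,f,d,z),e.round(0).astype(int).tolist(),round(f-h,0))
E
python3 - <<'E'
from u import *
plan([(-92.7,-66.9,43,45,.11),(-92.7,-66.9,43,45,.0645),(-92.7,-66.9,43,25,.0645),(-60,-35,43,25,.0645),(-28,-4,43,25,.0645)])
E
```

```text
t 1.8 tcp gate [-115.    -0.7] z 0.2987 head -0.0 F [-0.7 -0.4  0.5]
(-92.7, -66.9, 43, 45, 0.11) [88, -42, -189] 43.0
(-92.7, -66.9, 43, 45, 0.0645) [88, -42, -234] 43.0
(-92.7, -66.9, 43, 25, 0.0645) [80, -24, -234] 43.0
(-60, -35, 43, 25, 0.0645) [61, 17, -234] 43.0
(-28, -4, 43, 25, 0.0645) [42, 58, -234] 43.0
```

```bash
python3 -m inch '[{"slide":[88,-42,-189],"rotation":[0,0,43],"gripper":16},{"slide":[88,-42,-189],"rotation":[0,0,43],"gripper":16},{"slide":[88,-42,-189],"rotation":[0,0,43],"gripper":16},{"slide":[88,-42,-189],"rotation":[0,0,43],"gripper":16},{"slide":[88,-42,-189],"rotation":[0,0,43],"gripper":16},{"slide":[88,-42,-189],"rotation":[0,0,43],"gripper":16},{"slide":[88,-42,-189],"rotation":[0,0,43],"gripper":16},{"slide":[88,-42,-210],"rotation":[0,0,43],"gripper":16},{"slide":[88,-42,-225],"rotation":[0,0,43],"gripper":16},{"slide":[88,-42,-234],"rotation":[0,0,43],"gripper":16},{"slide":[88,-42,-234],"rotation":[0,0,43],"gripper":16}]'
python3 - <<'E'
from u import *
plan([(-92.7,-66.9,43,25,.0645),(-60,-35,43,25,.0645),(-28,-4,43,25,.0645)])
i=bot.get_image("wrist");cv2.imwrite("pics/w3.png",i)
E
```

```text
time_s: 2.9
tcp_pos: [0.614, -0.0663, 0.0641]
tcp_rot: [-1.722, -2.626, 0.001]
contact_force: [0.1, 0.8, 0.3]
width: 0.186
finger_force: 0.0
t 2.9 tcp gate [-125.4  -97. ] z 0.0641 head 42.9 F [0.1 0.8 0.3]
(-92.7, -66.9, 43, 25, 0.0645) [-8, 18, 0] 0.0
(-60, -35, 43, 25, 0.0645) [-27, 59, 0] 0.0
(-28, -4, 43, 25, 0.0645) [-45, 100, 0] 0.0
```

View pics/w3.png

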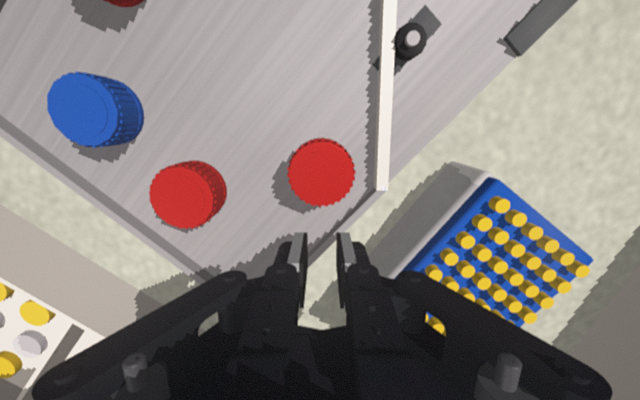

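```bash
python3 -m inch '[{"slide":[-3,6,0],"rotation":[0,0,0],"gripper":16},{"slide":[-5,12,0],"rotation":[0,0,0],"gripper":16},{"slide":[-8,18,0],"rotation":[0,0,0],"gripper":16},{"slide":[-11,25,0],"rotation":[0,0,0],"gripper":16},{"slide":[-14,32,0],"rotation":[0,0,0],"gripper":16},{"slide":[-18,39,0],"rotation":[0,0,0],"gripper":16},{"slide":[-21,46,0],"rotation":[0,0,0],"gripper":16},{"slide":[-24,53,0],"rotation":[0,0,0],"gripper":16},{"slide":[-27,60,0],"rotation":[0,0,0],"gripper":16},{"slide":[-30,67,0],"rotation":[0,0,0],"gripper":16},{"slide":[-33,73,0],"rotation":[0,0,0],"gripper":16},{"slide":[-34,76,0],"rotation":[0,0,0],"gripper":16}]'
cat >> u.py <<'E'
def caps():
    s=bot.state();i=bot.get_image("wrist")
    for p,a in blobs(i,"r",150): print("wrist",p,a,togate(wray(s,p,.06)).round(1),end=" ")
    t=bot.get_image("top");print()
    for c in "rb":
        for p,a in blobs(t,c,12):
            if 270<p[0]<390 and 160<p[1]<255: print("top",c,p,a,togate(ray("top",p,.057)).round(1))
    return i
E
python3 - <<'E'
from u import *
i=caps()
plan([(-28,-4,43,25,.0645),(-24,-1,34,25,.0645),(-20,0,26,25,.0645),(-16,0,17,25,.0645),(-12,0,9,25,.0645),(-8,0,0,25,.0645),(22,0,0,25,.0645),(52,0,0,25,.0645)])
E
```

```text
time_s: 4.15
tcp_pos: [0.5803, 0.0104, 0.0647]
tcp_rot: [-1.721, -2.628, -0.0]
contact_force: [-1.2, 0.2, 0.1]
width: 0.189
finger_force: 0.0
wrist [136.7 152. ] 4653 [-83.4  60.7] wrist [321.3 206.4] 3330 [-43.6 -21. ] wrist [207.8 323.6] 222 [-137.6  -21.5] 
top r [331.5 200.8] 66 [-45. -19.]
top r [336.4 230.7] 80 [-88.6  64.4]
t 4.25 tcp gate [-64.6 -40. ] z 0.0647 head 43.0 F [-0.2 -0.1 -0.3]
(-28, -4, 43, 25, 0.0645) [-12, 24, 0] -0.0
(-24, -1, 34, 25, 0.0645) [-17, 27, 0] -9.0
(-20, 0, 26, 25, 0.0645) [-20, 31, 0] -17.0
(-16, 0, 17, 25, 0.0645) [-23, 34, 0] -26.0
(-12, 0, 9, 25, 0.0645) [-25, 38, 0] -34.0
(-8, 0, 0, 25, 0.0645) [-27, 43, 0] -43.0
(22, 0, 0, 25, 0.0645) [-17, 71, 0] -43.0
(52, 0, 0, 25, 0.0645) [-7, 100, 0] -43.0
```

```bash
python3 -m inch '[{"slide":[-3,6,0],"rotation":[0,0,0],"gripper":16},{"slide":[-6,12,0],"rotation":[0,0,0],"gripper":16},{"slide":[-9,18,0],"rotation":[0,0,0],"gripper":16},{"slide":[-12,22,0],"rotation":[0,0,-3],"gripper":16},{"slide":[-15,25,0],"rotation":[0,0,-8],"gripper":16},{"slide":[-17,28,0],"rotation":[0,0,-13],"gripper":16},{"slide":[-20,31,0],"rotation":[0,0,-19],"gripper":16},{"slide":[-22,34,0],"rotation":[0,0,-26],"gripper":16},{"slide":[-25,38,0],"rotation":[0,0,-34],"gripper":16},{"slide":[-26,41,0],"rotation":[0,0,-39],"gripper":16},{"slide":[-27,44,0],"rotation":[0,0,-43],"gripper":16},{"slide":[-26,46,0],"rotation":[0,0,-43],"gripper":16}]'
python3 - <<'E'
from u import *
i=caps();cv2.imwrite("pics/w4.png",i)
plan([(10,0,0,25,.0645),(22,0,0,25,.0645),(52,0,0,25,.0645),(91,0,0,26,.0645)])
E
```

```text
time_s: 5.45
tcp_pos: [0.5543, 0.0563, 0.0648]
tcp_rot: [2.565, 1.814, -0.0]
contact_force: [0.1, 0.0, -0.0]
width: 0.186
finger_force: 0.0
wrist [320.7 206.1] 3330 [-1.5  0.7] wrist [207.4 323.6] 242 [-70.6  64.4] 
t 5.55 tcp gate [-29.7  -0.2] z 0.0648 head 0.2 F [ 0.7  0.6 -0.3]
(10, 0, 0, 25, 0.0645) [5, 14, 0] -0.0
(22, 0, 0, 25, 0.0645) [9, 25, 0] -0.0
(52, 0, 0, 25, 0.0645) [19, 54, 0] -0.0
(91, 0, 0, 26, 0.0645) [31, 89, 0] -0.0
```

View pics/w4.png

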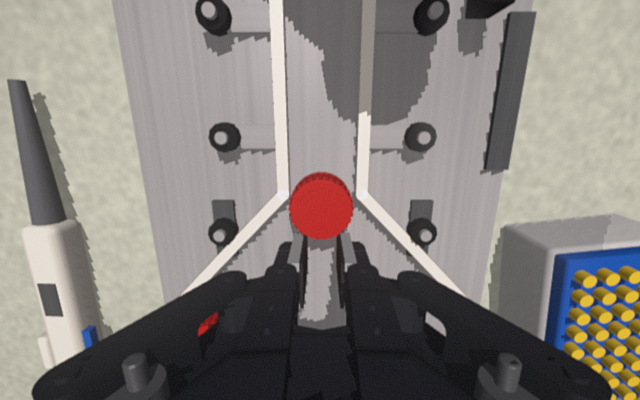

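```bash
python3 -m inch '[{"slide":[2,6,0],"rotation":[0,0,0],"gripper":16},{"slide":[5,13,0],"rotation":[0,0,0],"gripper":16},{"slide":[7,21,0],"rotation":[0,0,0],"gripper":16},{"slide":[10,29,0],"rotation":[0,0,0],"gripper":16},{"slide":[13,37,0],"rotation":[0,0,0],"gripper":16},{"slide":[16,45,0],"rotation":[0,0,0],"gripper":16},{"slide":[19,53,0],"rotation":[0,0,0],"gripper":16},{"slide":[22,61,0],"rotation":[0,0,0],"gripper":16},{"slide":[24,69,0],"rotation":[0,0,0],"gripper":16},{"slide":[27,76,0],"rotation":[0,0,0],"gripper":16},{"slide":[29,82,0],"rotation":[0,0,0],"gripper":16},{"slide":[30,86,0],"rotation":[0,0,0],"gripper":16}]'
python3 - <<'E'
from u import *
i=caps();cv2.imwrite("pics/w5.png",i)
plan([(80,0,0,40,.0645),(0,0,0,40,.12),(-147.8,-24.7,9,47,.12),(-147.8,-24.7,9,47,.0645)])
E
```

```text
time_s: 6.75
tcp_pos: [0.5848, 0.1422, 0.0647]
tcp_rot: [-2.565, -1.815, -0.0]
contact_force: [0.4, 0.1, 0.1]
width: 0.186
finger_force: 0.0
wrist [321.3 206.4] 3329 [89.5  0.3] 
top r [363.7 210. ] 72 [-148.1  -23.5]
t 6.85 tcp gate [61.4  0.2] z 0.0647 head 0.1 F [0.2 0.5 0.3]
(80, 0, 0, 40, 0.0645) [-7, -20, 0] -0.0
(0, 0, 0, 40, 0.12) [-34, -96, 55] -0.0
(-147.8, -24.7, 9, 47, 0.12) [-55, -252, 55] 9.0
(-147.8, -24.7, 9, 47, 0.0645) [-55, -252, 0] 9.0
```

View pics/w5.png

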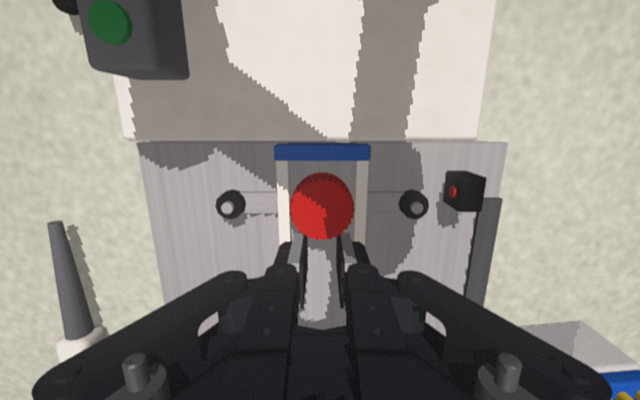

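```bash
python3 -m inch '[{"slide":[0,1,0],"rotation":[0,0,0],"gripper":16},{"slide":[1,2,0],"rotation":[0,0,0],"gripper":16},{"slide":[1,2,0],"rotation":[0,0,0],"gripper":16},{"slide":[-7,-20,0],"rotation":[0,0,0],"gripper":16},{"slide":[-20,-60,55],"rotation":[0,0,0],"gripper":16},{"slide":[-34,-96,65],"rotation":[0,0,0],"gripper":16},{"slide":[-55,-252,65],"rotation":[0,0,9],"gripper":16},{"slide":[-55,-252,65],"rotation":[0,0,9],"gripper":16},{"slide":[-55,-252,65],"rotation":[0,0,9],"gripper":16},{"slide":[-55,-252,65],"rotation":[0,0,9],"gripper":16},{"slide":[-55,-252,65],"rotation":[0,0,9],"gripper":16}]'
python3 -m inch '[{"slide":[0,0,-35],"rotation":[0,0,0],"gripper":16},{"slide":[0,0,-60],"rotation":[0,0,0],"gripper":16},{"slide":[0,0,-65],"rotation":[0,0,0],"gripper":16},{"slide":[0,0,-65],"rotation":[0,0,0],"gripper":16}]'
python3 - <<'E'
from u import *
i=caps()
plan([(-147.8,-24.7,9,28,.0645),(-80,-13.3,9,28,.0645),(-20,-2,9,28,.0645),(-6,0,0,28,.0645),(58,0,0,28,.0645)])
E
```

```text
time_s: 7.95
tcp_pos: [0.5288, -0.1147, 0.1297]
tcp_rot: [2.42, 2.001, -0.002]
contact_force: [-0.3, 0.4, 0.2]
width: 0.187
finger_force: 0.0
time_s: 8.35
tcp_pos: [0.5294, -0.1093, 0.0646]
tcp_rot: [-2.412, -2.011, 0.001]
contact_force: [1.0, 0.2, 0.9]
width: 0.188
finger_force: 0.0
wrist [151.2  19.1] 3330 [-96.9  56. ] wrist [322.5 168.6] 3479 [-147.7  -24.7] 
top r [288.8 193.6] 73 [87.9  1.9]
top r [363.7 210.2] 78 [-148.2  -22.9]
top r [336.3 230.7] 79 [-88.3  64.5]
top b [357.3 227.1] 72 [-145.6   33.4]
t 8.45 tcp gate [-194.3  -33. ] z 0.066 head 9.1 F [-0.3  0.6 -0.4]
(-147.8, -24.7, 9, 28, 0.0645) [3, 19, -1] -0.0
(-80, -13.3, 9, 28, 0.0645) [14, 87, -1] -0.0
(-20, -2, 9, 28, 0.0645) [24, 147, -1] -0.0
(-6, 0, 0, 28, 0.0645) [22, 162, -1] -9.0
(58, 0, 0, 28, 0.0645) [44, 222, -1] -9.0
```

```bash
python3 -m inch '[{"slide":[1,6,-1],"rotation":[0,0,0],"gripper":16},{"slide":[2,12,-1],"rotation":[0,0,0],"gripper":16},{"slide":[3,19,-1],"rotation":[0,0,0],"gripper":16},{"slide":[4,27,-1],"rotation":[0,0,0],"gripper":16},{"slide":[6,36,-1],"rotation":[0,0,0],"gripper":16},{"slide":[7,45,-1],"rotation":[0,0,0],"gripper":16},{"slide":[9,54,-1],"rotation":[0,0,0],"gripper":16},{"slide":[10,63,-1],"rotation":[0,0,0],"gripper":16},{"slide":[12,72,-1],"rotation":[0,0,0],"gripper":16},{"slide":[13,81,-1],"rotation":[0,0,0],"gripper":16},{"slide":[14,90,-1],"rotation":[0,0,0],"gripper":16},{"slide":[16,98,-1],"rotation":[0,0,0],"gripper":16}]'
python3 -m inch '[{"slide":[1,8,0],"rotation":[0,0,0],"gripper":16},{"slide":[3,17,0],"rotation":[0,0,0],"gripper":16},{"slide":[4,26,0],"rotation":[0,0,0],"gripper":16},{"slide":[6,35,0],"rotation":[0,0,0],"gripper":16},{"slide":[8,44,0],"rotation":[0,0,0],"gripper":16},{"slide":[8,49,0],"rotation":[0,0,-2],"gripper":16},{"slide":[8,53,0],"rotation":[0,0,-4],"gripper":16},{"slide":[8,57,0],"rotation":[0,0,-6],"gripper":16},{"slide":[7,61,0],"rotation":[0,0,-8],"gripper":16},{"slide":[7,64,0],"rotation":[0,0,-9],"gripper":16},{"slide":[7,65,0],"rotation":[0,0,-9],"gripper":16}]'
python3 - <<'E'
from u import *
i=caps()
plan([(10,0,0,28,.0645),(20,0,0,28,.0645),(40,0,0,28,.0645),(59,0,0,28,.0645),(61,0,0,28,.0645)])
E
```

```text
time_s: 9.65
tcp_pos: [0.5456, -0.0116, 0.0637]
tcp_rot: [-2.414, -2.01, 0.0]
contact_force: [-0.4, 0.0, 0.5]
width: 0.189
finger_force: 0.0
time_s: 10.75
tcp_pos: [0.5527, 0.0532, 0.0637]
tcp_rot: [2.564, 1.815, 0.0]
contact_force: [-0.2, 0.1, -0.3]
width: 0.188
finger_force: 0.0
wrist [323.6  17.1] 2363 [77.1 -0. ] wrist [321.4 207. ] 3377 [-5.1  0.8] wrist [207.7 323.4] 245 [-73.1  64.1] 
top r [288.8 193.6] 73 [87.9  1.9]
t 10.85 tcp gate [-33.6   0.4] z 0.0637 head 0.1 F [0.2 0.1 0.3]
(10, 0, 0, 28, 0.0645) [6, 15, 1] -0.0
(20, 0, 0, 28, 0.0645) [9, 24, 1] -0.0
(40, 0, 0, 28, 0.0645) [16, 43, 1] -0.0
(59, 0, 0, 28, 0.0645) [22, 61, 1] -0.0
(61, 0, 0, 28, 0.0645) [23, 63, 1] -0.0
```

```bash
python3 -m inch '[{"slide":[2,6,0],"rotation":[0,0,0],"gripper":16},{"slide":[5,12,1],"rotation":[0,0,0],"gripper":16},{"slide":[7,19,1],"rotation":[0,0,0],"gripper":16},{"slide":[9,26,1],"rotation":[0,0,0],"gripper":16},{"slide":[12,33,1],"rotation":[0,0,0],"gripper":16},{"slide":[14,40,1],"rotation":[0,0,0],"gripper":16},{"slide":[17,46,1],"rotation":[0,0,0],"gripper":16},{"slide":[19,52,1],"rotation":[0,0,0],"gripper":16},{"slide":[21,57,1],"rotation":[0,0,0],"gripper":16},{"slide":[22,60,1],"rotation":[0,0,0],"gripper":16},{"slide":[22,62,1],"rotation":[0,0,0],"gripper":16},{"slide":[22,62,1],"rotation":[0,0,0],"gripper":16}]'
python3 - <<'E'
from u import *
i=caps()
plan([(50,0,0,40,.0645),(0,0,0,40,.13),(-87.6,62.8,-37,47,.13),(-87.6,62.8,-37,47,.0645)])
E
```

```text
time_s: 12.05
tcp_pos: [0.5746, 0.1148, 0.0647]
tcp_rot: [-2.565, -1.814, -0.0]
contact_force: [-0.3, -0.0, 0.0]
width: 0.185
finger_force: 0.0
wrist [322.  173.6] 6853 [76.7  0.4] 
top r [286.6 194.6] 39 [93.3  7.1]
t 12.15 tcp gate [31.7  0.3] z 0.0647 head -0.0 F [-0.2 -0.6 -0.2]
(50, 0, 0, 40, 0.0645) [-7, -21, 0] 0.0
(0, 0, 0, 40, 0.13) [-24, -68, 65] 0.0
(-87.6, 62.8, -37, 47, 0.13) [-138, -118, 65] -37.0
(-87.6, 62.8, -37, 47, 0.0645) [-138, -118, 0] -37.0
```

```bash
python3 -m inch '[{"slide":[-7,-21,0],"rotation":[0,0,0],"gripper":16},{"slide":[-16,-45,40],"rotation":[0,0,0],"gripper":16},{"slide":[-24,-68,65],"rotation":[0,0,0],"gripper":16},{"slide":[-138,-118,65],"rotation":[0,0,-37],"gripper":16},{"slide":[-138,-118,65],"rotation":[0,0,-37],"gripper":16},{"slide":[-138,-118,65],"rotation":[0,0,-37],"gripper":16},{"slide":[-138,-118,65],"rotation":[0,0,-37],"gripper":16},{"slide":[-138,-118,65],"rotation":[0,0,-37],"gripper":16},{"slide":[-138,-118,65],"rotation":[0,0,-37],"gripper":16},{"slide":[-138,-118,30],"rotation":[0,0,-37],"gripper":16},{"slide":[-138,-118,5],"rotation":[0,0,-37],"gripper":16},{"slide":[-138,-118,0],"rotation":[0,0,-37],"gripper":16}]'
python3 - <<'E'
from u import *
i=caps()
plan([(-87.6,62.8,-37,28,.0645),(-60,42,-37,28,.0645),(-30,19,-37,28,.0645),(-20,11,-37,28,.0645),(-14,5,-28,28,.0645),(-9,2,-19,28,.0645),(-5,0,-10,28,.0645),(0,0,0,28,.0645),(28,0,0,28,.0645)])
E
```

```text
time_s: 13.35
tcp_pos: [0.4349, -0.0034, 0.0624]
tcp_rot: [-3.006, -0.909, 0.006]
contact_force: [-0.3, 0.1, 0.2]
width: 0.185
finger_force: 0.0
wrist [324.7 164.4] 3600 [-87.1  62.7] 
top r [293.1 195.1] 155 [73.6  2.1]
t 13.45 tcp gate [-125.3   91.5] z 0.0644 head -36.9 F [ 0.8 -0.3  0.8]
(-87.6, 62.8, -37, 28, 0.0645) [16, 10, 0] -0.0
(-60, 42, -37, 28, 0.0645) [45, 30, 0] -0.0
(-30, 19, -37, 28, 0.0645) [77, 50, 0] -0.0
(-20, 11, -37, 28, 0.0645) [88, 57, 0] -0.0
(-14, 5, -28, 28, 0.0645) [98, 57, 0] 9.0
(-9, 2, -19, 28, 0.0645) [106, 58, 0] 18.0
(-5, 0, -10, 28, 0.0645) [113, 59, 0] 27.0
(0, 0, 0, 28, 0.0645) [119, 61, 0] 37.0
(28, 0, 0, 28, 0.0645) [128, 88, 0] 37.0
```

```bash
python3 -m inch '[{"slide":[5,3,0],"rotation":[0,0,0],"gripper":16},{"slide":[10,6,0],"rotation":[0,0,0],"gripper":16},{"slide":[16,10,0],"rotation":[0,0,0],"gripper":16},{"slide":[23,15,0],"rotation":[0,0,0],"gripper":16},{"slide":[30,20,0],"rotation":[0,0,0],"gripper":16},{"slide":[37,25,0],"rotation":[0,0,0],"gripper":16},{"slide":[45,30,0],"rotation":[0,0,0],"gripper":16},{"slide":[53,35,0],"rotation":[0,0,0],"gripper":16},{"slide":[61,40,0],"rotation":[0,0,0],"gripper":16},{"slide":[69,45,0],"rotation":[0,0,0],"gripper":16},{"slide":[75,49,0],"rotation":[0,0,0],"gripper":16},{"slide":[77,50,0],"rotation":[0,0,0],"gripper":16}]'
python3 - <<'E'
from u import *
i=caps()
plan([(-20,11,-37,28,.0645),(-14,5,-28,28,.0645),(-9,2,-19,28,.0645),(-5,0,-10,28,.0645),(0,0,0,28,.0645),(28,0,0,28,.0645)])
E
```

```text
time_s: 14.65
tcp_pos: [0.5142, 0.0472, 0.0646]
tcp_rot: [-3.007, -0.907, -0.0]
contact_force: [-0.4, -0.8, 0.6]
width: 0.186
finger_force: 0.1
wrist [234.6  31.2] 5008 [54.8  1.6] wrist [321.4 206.5] 3347 [-29.   18.8] 
top r [293.1 195.1] 155 [73.6  2.1]
t 14.75 tcp gate [-52.2  35.1] z 0.0646 head -37.0 F [ 0.1 -0.  -0.5]
(-20, 11, -37, 28, 0.0645) [10, 7, 0] -0.0
(-14, 5, -28, 28, 0.0645) [21, 7, 0] 9.0
(-9, 2, -19, 28, 0.0645) [28, 8, 0] 18.0
(-5, 0, -10, 28, 0.0645) [35, 8, 0] 27.0
(0, 0, 0, 28, 0.0645) [41, 11, 0] 37.0
(28, 0, 0, 28, 0.0645) [51, 38, 0] 37.0
```

```bash
python3 -m inch '[{"slide":[5,3,0],"rotation":[0,0,0],"gripper":16},{"slide":[10,7,0],"rotation":[0,0,0],"gripper":16},{"slide":[15,7,0],"rotation":[0,0,4],"gripper":16},{"slide":[20,7,0],"rotation":[0,0,8],"gripper":16},{"slide":[24,7,0],"rotation":[0,0,13],"gripper":16},{"slide":[28,8,0],"rotation":[0,0,18],"gripper":16},{"slide":[32,8,0],"rotation":[0,0,23],"gripper":16},{"slide":[35,8,0],"rotation":[0,0,27],"gripper":16},{"slide":[38,9,0],"rotation":[0,0,32],"gripper":16},{"slide":[41,11,0],"rotation":[0,0,37],"gripper":16},{"slide":[41,11,0],"rotation":[0,0,37],"gripper":16}]'
python3 - <<'E'
from u import *
i=caps()
plan([(10,0,0,28,.0645),(20,0,0,28,.0645),(28.5,0,0,28,.0645),(29,0,0,40,.0645)])
E
```

```text
time_s: 15.85
tcp_pos: [0.5551, 0.0579, 0.0647]
tcp_rot: [-2.563, -1.816, -0.001]
contact_force: [-0.2, -0.5, 0.1]
width: 0.187
finger_force: 0.0
wrist [320.9  56. ] 7218 [68.   0.5] wrist [321.5 206.2] 3330 [0.2 0.1] 
top r [293.1 195.1] 154 [73.6  2.1]
t 15.95 tcp gate [-28.3   0.2] z 0.0646 head -0.1 F [-0.1  0.7 -0.4]
(10, 0, 0, 28, 0.0645) [4, 10, 0] 0.0
(20, 0, 0, 28, 0.0645) [7, 19, 0] 0.0
(28.5, 0, 0, 28, 0.0645) [10, 27, 0] 0.0
(29, 0, 0, 40, 0.0645) [6, 16, 0] 0.0
```

```bash
python3 -m inch '[{"slide":[2,5,0],"rotation":[0,0,0],"gripper":16},{"slide":[4,10,0],"rotation":[0,0,0],"gripper":16},{"slide":[5,15,0],"rotation":[0,0,0],"gripper":16},{"slide":[7,20,0],"rotation":[0,0,0],"gripper":16},{"slide":[9,24,0],"rotation":[0,0,0],"gripper":16},{"slide":[10,27,0],"rotation":[0,0,0],"gripper":16},{"slide":[10,28,0],"rotation":[0,0,0],"gripper":16},{"slide":[10,28,0],"rotation":[0,0,0],"gripper":16},{"slide":[4,10,0],"rotation":[0,0,0],"gripper":16},{"slide":[-4,-12,20],"rotation":[0,0,0],"gripper":16},{"slide":[-4,-12,60],"rotation":[0,0,0],"gripper":16},{"slide":[-4,-12,60],"rotation":[0,0,0],"gripper":16}]'
python3 -m inch '[{"slide":[0,0,0],"rotation":[0,0,0],"gripper":16},{"slide":[0,0,0],"rotation":[0,0,0],"gripper":16}]' >/dev/null
python3 - <<'E'
from u import *
s=bot.state();i=caps();cv2.imwrite("pics/w6.png",i);plan([])
E
```

```text
time_s: 17.15
tcp_pos: [0.5531, 0.0451, 0.1294]
tcp_rot: [2.563, 1.81, 0.009]
contact_force: [0.7, 0.3, 0.5]
width: 0.182
finger_force: 0.0
wrist [321.7  68. ] 6107 [59.7  0.5] 
top r [297.8 196.7] 237 [58.1  2.2]
t 17.45 tcp gate [-41.2   0.6] z 0.1237 head 0.0 F [-0.1 -0.   0.6]
```

View pics/w6.png

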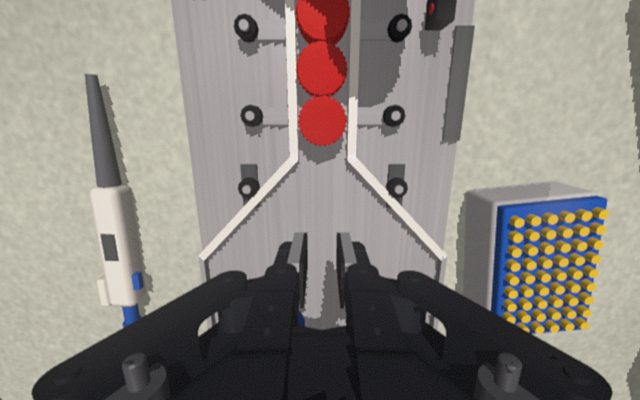

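```bash
python3 -c "
from station import bot
print(bot.hand_in())"
```

```text
the job is handed in; nothing more can be done
None
```

All three red caps are in the slot in single file, at about x = 28, 60 and 92 mm, so the first is roughly 2 mm short of the stop and the last is clear of the gate. The job was handed in at about 17.5 s of the 61 s allowed. No pass/fail result came back, and I didn't re-measure the blue cap at the end, though the arm kept clear of it.

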